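# Weigh the black ink pot on the spring scale

### The arm

A 6-joint arm with a two-finger parallel gripper is mounted at the origin on the work surface. World frame = base frame: x ahead of the robot, y to its left, z up, the work surface at z = 0. Lengths are in mm, angles in rad, forces in N, time in s.
With the tool pointing down it reaches from about 350 to 775 mm from the base axis. Payload 7.3 kg.
Tool frame: the origin (TCP) lies at the very end of the fingers, on their centre line; the grasp point (between the pads) lies 19 mm behind it; z points along the fingers, y is the line along which they close (so a half turn about z gives the same grasp; the last joint's range is limited). The gripper opens to 92 mm and grips with 3 to 60 N. Pads are 19 mm wide; open, the fingers measure 130 mm over their backs; the gripper's body (75 mm by 190 mm) begins 47 mm behind the grasp point.
Start: joints at [1.034, 0.342, 1.524, -0, 1.275, -0.146], TCP at [199.975, 485.443, 226.741] pointing down, gripper open.
Joint ranges: [-2.53, 2.53], [-0.77, 2.02], [0.04, 2.7], [-1, 4.14], [0.28, 2.66], [-3.11, 3.11]. Speed limits (rad/s): [2.57, 2.57, 3.14, 3.14, 3.14, 3.14].

### API

Orientations are given as [roll, pitch, yaw] about the fixed x, y, z axes, in that order (R = Rz(yaw) Ry(pitch) Rx(roll)).
In Python, from plant import bot gives the robot as it stands.
- The arm moves only by the tool jog_arm, never from a script. Its argument "targets" is a list of rows, each an object with "xyz": the shift along the tool's x, y, z as a fraction of full scale, a list of three; "spin": the turn about the tool's z as a fraction of full scale. In form: [{"xyz": [x, y, z], "spin": spin}, ...]. A call has exactly 10 rows; each row shifts and turns the commanded pose from where the row before left it, along the tool's axes as they then stand; what a row does not reach is not made up. Full scale, the value 1, is 80 mm for a shift and 0.1 rad for a turn. A row lasts 1/8 s, in which the tool goes at most 62.5 mm and 10.7 degrees, less where a joint would pass 70% of its speed; a pose out of reach is approached as far as the arm can. A call with a number of a shift or a turn outside -1 to 1 is refused whole. A call with a gripper value outside its range is refused whole. "gripper" is the opening in per cent of the stroke, from 0 (shut) to 100 (fully open), set as the call begins (left out, the last holds). The fingers move at their own pace and stop on an object; the grip force is fixed at half the most. Time passes only in rows, so rows that do not move let the fingers close, or fill a call up. It gives the time, the measured TCP pose, the force, the opening and the grip force at its end, in the units of the state.
- bot.get_obs(): the state, without advancing time (a new reading comes with each control period).
- bot.capture(name): name is "scene" or "top" or "wrist"; returns the picture (384x512x3 uint8, blue, green, red); there is no depth.
- bot.get_calibration(name): a dict with "vfov" (degrees; the focal length in pixels is half the picture's height over the tangent of half this angle, whatever the lens; pixels are square), "cx", "cy" (the principal point, pixels), "eye" and "rotation" of the camera in the world. Camera axes: x right, y down, z forward; pixel columns grow to the right and rows downward; lengths in mm; the calibration is good to about 2 mm. A picture is of the moment at which its call begins: read the wrist's pose just before it. get_calibration takes no time and is no camera call; for the wrist camera it gives the pose at the moment of the call.
- bot.close_job(): hands the job in; it is judged then, once.
The state is a dict: "time": time; "joint_positions": joint angles; "dq": joint speeds; "tau": joint torques, N m; "tool_pos": TCP position; "tcp_rot": TCP orientation; "contact_force": force on the tool from outside, world axes, zero at the start; "moment": the same for the moment, N m; "grip_width": finger opening in mm; "finger_force": force on a finger pad.
Only numpy, scipy, OpenCV 4.12 (cv2) and the standard library are available. Lean on these libraries where they do the work, as an engineer would, in place of code of your own. Each camera call takes 0.05 s, during which the arm holds its last target. There are 200 camera calls.

### The job

Weigh the black ink pot: hang it by the middle of its wire bail on the hook of the spring scale and let go. Once it hangs free and has stopped bouncing and swinging, and not before, press the red hold button on the scale's foot right down and release it, leaving the pot hanging still on the hook. Leave the red pot and everything else on the table where it is.

Things in the scene. Friction and masses are not known exactly. Their poses are not given: they have to be found in the camera images.
- black_pot_grip (a point): Centre of the light wooden grip block (28 x 28 x 30 mm) on top of the black ink pot, the one to weigh; 143 mm above the pot's underside. The block sits on a 10 mm thick, 12 mm long stem on the middle of the bail. The pot is 158 mm tall in all, 0.25 to 0.5 kg. z is up when it stands, x points through the open window under the bail, y along the bail's top bar.
- black_pot_mid (a point): Centre of the black pot's closed tin, 74 mm across and 60 mm tall, 30 mm above its underside. Same axes as black_pot_grip.
- black_pot_bail (a point): Middle of the black pot's bail, on the underside of its top bar, where the hook should carry it: 33 mm below the grip block's centre, 50 mm above the lid. The bail is rigid 6 mm steel wire that does not swing: uprights 40 mm either side along y, and a top bar that rises 9 mm from its ends to its middle. Same axes as black_pot_grip.
- scale_saddle (a point): Middle of the hook's saddle (its lowest part), on top of the 8 mm thick bar, 185 mm above the table when unloaded; z up. The hook opens to this point's -x: bring the bail along +x, over the tip, then lower it into the saddle. Behind the saddle the bar rises to a level arm, its top 16 mm above the saddle, running along +x to the column. Nothing stands over the hook.
- scale_tip (a point): Top of the upturned end of the scale's hook, 30 mm from the saddle along -x (the steel ends 34 mm from it) and 16 mm above it.
- scale: The spring scale's stand; origin on the table straight under the saddle, x from the hook to the column, z up. Column: front face at x = 140 mm, 50 mm wide, 310 mm tall, yellow at the top. The grey foot lies on the table, at most 16 mm thick, behind the saddle and along the -y side, clear of a hanging pot.
- scale_hook (a joint): How far the spring scale's hook has sunk, in m: 0 unloaded, 0.055 at its stop; spring of about 130 N/m (the pot sinks it 18 to 38 mm), lightly damped so that it bounces for about a second.
- hold_button_top (a point): Centre of the top face of the red hold button (40 mm across) on the scale's foot, 185 mm from the saddle along the scale's -y; pressed straight down.
- hold_button (a joint): Travel of the hold button, in m: 0 released, 0.006 fully pressed; it springs back. About 5 N presses it fully.
- red_pot_grip (a point): Centre of the grip block of the red ink pot, a bystander otherwise the same as the black pot, 158 mm tall in all.
- cup_a: Brown paper cup, bystander, 72 mm across, 85 mm tall; origin under its centre.
- cup_b: Second brown paper cup, the same size, bystander; origin under its centre.
- ink_bottle: Black ink bottle with a white cap, bystander, 50 mm across, 170 mm tall; origin under its centre.
- paperweight: Dark steel bar paperweight, bystander, 200 mm long along its y, 18 mm wide, 14 mm thick with a knob to 28 mm; origin under its centre.
- inkstone: Dark shallow inkstone tray, bystander, 140 x 85 x 22 mm; origin under its centre.
- brush: Yellow-handled writing brush lying flat, bystander, about 200 mm long along its x, 11 mm thick; origin under it, near its middle.
There are look-alikes about, which are no part of the job. Leave any green or pink look-alike of the part that bears black_pot_grip alone.

How it is judged (in metres and radians):
On the way, in this order (a step that is already met when the one before it is completed fails the run):
1. the black pot hangs free by the middle of its bail in the scale's hook, let go and at rest (distance between black_pot_bail and scale_saddle below 0.02 m and angle between black_pot_bail's own z axis and vertical below 0.25 rad and value of joint scale_hook above 0.012 m and contact force between black_pot and scale_hook above 1 N and linear speed of black_pot below 0.02 m/s and angular speed of black_pot below 0.2 rad/s and velocity of joint scale_hook between -0.01 and 0.01 m/s and contact force between each of the arm, the fingers and black_pot below 0.05 N), for 0.4 s.
2. the hold button is pressed right down while the pot hangs still (value of joint hold_button above 0.0045 m and distance between black_pot_bail and scale_saddle below 0.02 m and angle between black_pot_bail's own z axis and vertical below 0.25 rad and value of joint scale_hook above 0.012 m and contact force between black_pot and scale_hook above 1 N and linear speed of black_pot below 0.03 m/s and angular speed of black_pot below 0.3 rad/s and velocity of joint scale_hook between -0.015 and 0.015 m/s and contact force between each of the arm, the fingers and black_pot below 0.05 N), for 0.05 s.
At the end, for the whole second after the job is handed in: The black pot hangs untouched and at rest (under 20 mm/s, 0.2 rad/s) in the hook, bail middle within 20 mm of the saddle, tilted under 0.25 rad, scale sunk over 12 mm and still (10 mm/s); button up (under 2 mm); red pot and all other loose things within 30 mm of their starts (all of step 1 and value of joint hold_button below 0.002 m and distance of each of cup_a, cup_b, ink_bottle, paperweight, inkstone, brush, red_pot_grip from where it was at the start of the episode below 0.03 m).
It fails at once if the hold button is pressed before the black pot hangs free and still on the hook (value of joint hold_button above 0.003 m and not (distance between black_pot_bail and scale_saddle below 0.02 m and angle between black_pot_bail's own z axis and vertical below 0.25 rad and value of joint scale_hook above 0.012 m and contact force between black_pot and scale_hook above 1 N and linear speed of black_pot below 0.04 m/s and angular speed of black_pot below 0.4 rad/s and velocity of joint scale_hook between -0.02 and 0.02 m/s and contact force between each of the arm, the fingers and black_pot below 0.05 N)).
It fails at once if a bystander is knocked or moved more than 30 mm (distance of any of cup_a, cup_b, ink_bottle, paperweight, inkstone, brush, red_pot_grip from where it was at the start of the episode above 0.03 m).
It also fails if it takes over 64 s, if anything falls off the work surface, if the arm or the gripper's body presses on something with over 40 N, if the wrist force passes 120 N, or if a joint passes its speed limit or range.

## Working session

There is one attempt and no reset: what is moved stays moved. The work goes in short steps, Python scripts to look and compute and a tool call to move; the robot and the scene stay as the last step left them, time stands still between calls to the robot, and variables do not carry over. Pictures are saved under pics/ and viewed, at most 12 in all, crops included, and the job is handed in when it is done.

Besides the shell and the picture viewer there is one more tool, called in YAML: its name, and indented under it one key for each argument. jog_arm: Moves the arm, as the interface text tells. Shift numbers are shares of 80 mm and turn numbers shares of 0.1 rad, none past 1 either way. Its arguments: {"type":"object","properties":{"targets":{"type":"array","items":{"type":"object","properties":{"xyz":{"type":"array","items":{"type":"number"}},"spin":{"type":"number"}}}},"gripper":{"type":"number"}},"required":["targets"]}

```bash
mkdir -p pics; python3 - <<'E'
from plant import bot
import cv2
for n in("scene","top"):
    cv2.imwrite(f"pics/{n}0.png",bot.capture(n)); c=bot.get_calibration(n); print(n,c)
o=bot.get_obs(); print(o["tool_pos"],o["tcp_rot"],o["time"])
E
```

```text
scene {'vfov': 56.85885009758182, 'cx': 257.6324386149874, 'cy': 192.49011747257717, 'eye': array([1065.21849053,  111.59752403,  963.149018  ]), 'rotation': array([-2.50487528,  0.01354662,  1.75639156])}
top {'vfov': 46.96952144621818, 'cx': 256.72409545869795, 'cy': 199.10123953348264, 'eye': array([ 320.13017045,  -20.55342986, 1576.39661479]), 'rotation': array([-3.04707713, -0.00963506, -1.58796605])}
[199.78914641 485.11685554 226.12558714] [-3.14024662e+00 -1.67760699e-04  2.75078706e+00] 0.1
```

View pics/scene0.png

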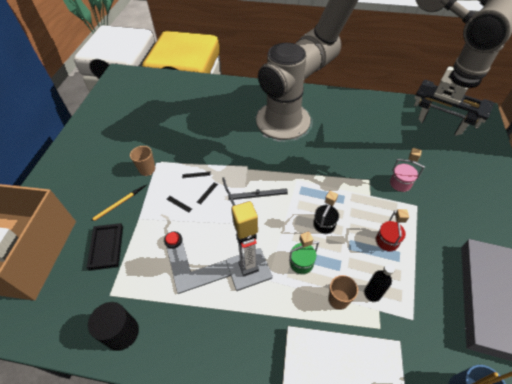

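View pics/top0.png

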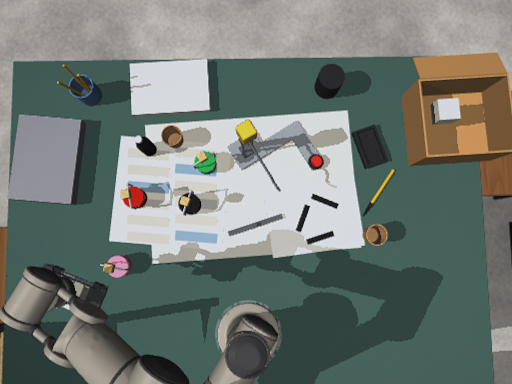

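The pictures show the black pot at top (188,203) and scene (326,218). The scale column is at top (246,130), with its hook arm running toward (280,190), and the button is at top (316,161) and scene (173,240). I'll zoom in on both.

```bash
cat > h.py <<'E'
import numpy as np, cv2
from scipy.spatial.transform import Rotation as R
from plant import bot
def cam(n):
    c=bot.get_calibration(n); f=192/np.tan(np.radians(c["vfov"]/2))
    return f,c["cx"],c["cy"],np.array(c["eye"]),R.from_euler("xyz",c["rotation"]).as_matrix()
def ray(c,u,v):
    f,cx,cy,e,M=c; d=M@[(u-cx)/f,(v-cy)/f,1]; return e,d/np.linalg.norm(d)
def plane(c,u,v,z):
    e,d=ray(c,u,v); return e+d*(z-e[2])/d[2]
def proj(c,p):
    f,cx,cy,e,M=c; q=M.T@(np.array(p)-e); return cx+f*q[0]/q[2],cy+f*q[1]/q[2]
def tri(a,b):
    (e1,d1),(e2,d2)=a,b
    s,t=np.linalg.lstsq(np.c_[d1,-d2],e2-e1,rcond=None)[0]
    p,q=e1+s*d1,e2+t*d2
    return (p+q)/2,np.linalg.norm(p-q)
E
python3 - <<'E'
from h import *
S,T=cam("scene"),cam("top")
s,t=cv2.imread("pics/scene0.png"),cv2.imread("pics/top0.png")
def mask(im,lo,hi,box):
    m=cv2.inRange(cv2.cvtColor(im,cv2.COLOR_BGR2HSV),lo,hi); x0,y0,x1,y1=box
    k=np.zeros_like(m);k[y0:y1,x0:x1]=m[y0:y1,x0:x1]
    v,u=np.nonzero(k); return u.mean(),v.mean(),len(u)
rb=((0,150,90),(10,255,255))
a=mask(s,*rb,(155,222,195,252)); b=mask(t,*rb,(300,148,332,175)); print("button",a,b,tri(ray(S,*a[:2]),ray(T,*b[:2])))
wd=((10,60,140),(22,200,255))
for nm,bs,bt in(("blackgrip",(320,188,342,208),(174,192,194,214)),("redgrip",(392,206,412,226),(114,182,134,206))):
    a=mask(s,*wd,bs); b=mask(t,*wd,bt); print(nm,a,b,tri(ray(S,*a[:2]),ray(T,*b[:2])))
A=cv2.resize(s[150:300,150:350],None,fx=4,fy=4,interpolation=cv2.INTER_CUBIC)
B=cv2.resize(t[110:240,160:340],None,fx=4.4,fy=4.4,interpolation=cv2.INTER_CUBIC)
cv2.imwrite("pics/s1.png",A);cv2.imwrite("pics/t1.png",B)
E
```

```text
button (np.float64(171.8923076923077), np.float64(238.07692307692307), 130) (np.float64(315.95238095238096), np.float64(160.62857142857143), 105) (array([ 600.50291669, -250.77936436,   28.18342343]), np.float64(0.024896229608202695))
blackgrip (np.float64(331.6923076923077), np.float64(195.60256410256412), 78) (np.float64(184.1), np.float64(200.58333333333334), 60) (array([453.70443505, 197.54669871, 154.36657791]), np.float64(0.5302757812581259))
redgrip (np.float64(402.8101265822785), np.float64(213.21518987341773), 79) (np.float64(124.78846153846153), np.float64(193.15384615384616), 52) (array([480.69922004, 388.58495965, 156.22584703]), np.float64(0.468264716767473))
```

View pics/s1.png

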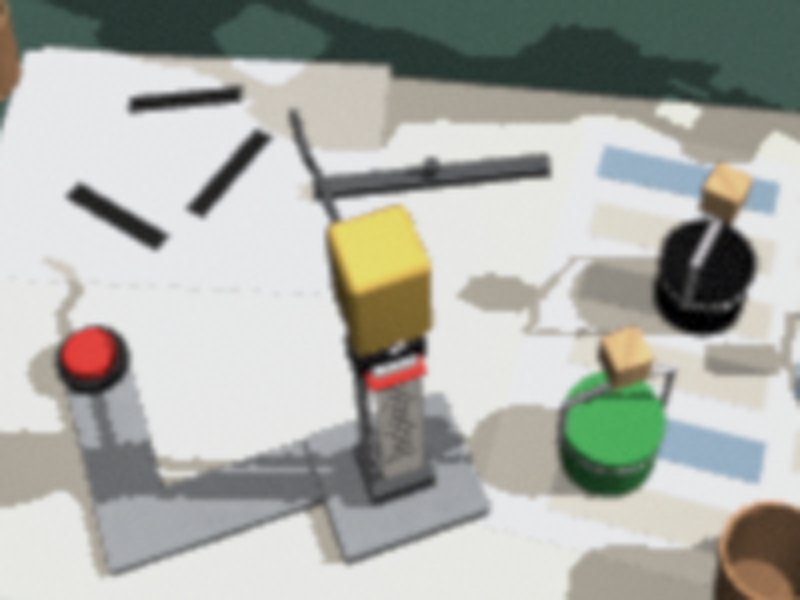

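View pics/t1.png

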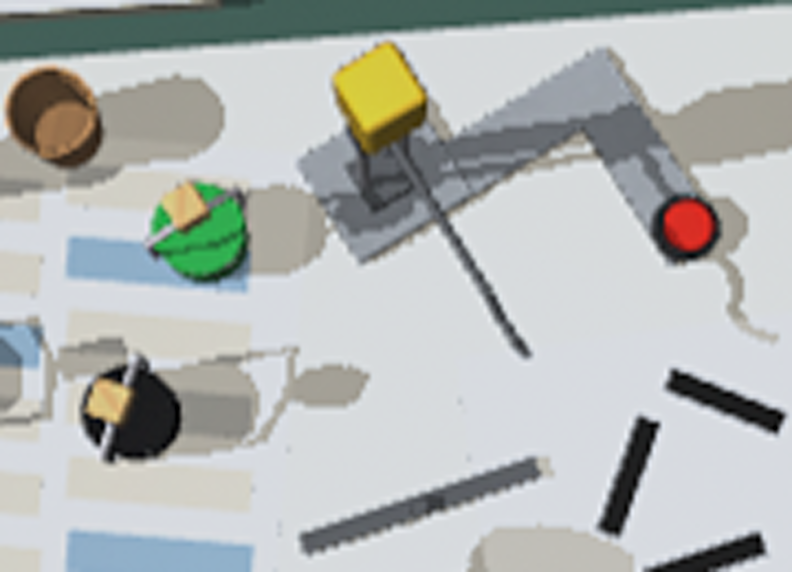

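Both views show the hook steel end at top crop (528,352) and scene crop (293,112). The black pot's bail bar runs from top crop (108,458) to (139,358). The hook points toward the robot and to −y.

```bash
python3 - <<'E'
from h import *
S,T=cam("scene"),cam("top")
sc=lambda x,y:(150+(x+.5)/4-.5,150+(y+.5)/4-.5)
tc=lambda x,y:(160+(x+.5)/4.4-.5,110+(y+.5)/4.4-.5)
print("tip tri",tri(ray(S,*sc(293,113)),ray(T,*tc(528,352))))
for z in(193,201): print(z,plane(T,*tc(528,352),z),plane(S,*sc(293,113),z))
tip=plane(T,*tc(528,352),197)
arm=[plane(T,*tc(*p),197) for p in((440,218),(490,294))]
d=arm[0]-tip; print("arm yaw",np.arctan2(d[1],d[0]),np.arctan2(*(arm[1]-tip)[[1,0]]))
q=np.array([plane(T,*tc(*p),310) for p in((387,42),(333,80),(371,126),(426,96))]);c=q.mean(0)
print("coltop",c,q-c); d=c-tip; print("yaw col",np.arctan2(d[1],d[0]),np.linalg.norm(d[:2]))
b=np.array([600.5,-250.8,28])
# foot edges in top view at z=10
for p,r in(((358,262),(580,130)),((660,262),(585,135)),((605,48),(712,205))):
    e=plane(T,*tc(*p),12)-plane(T,*tc(*r),12); print("foot edge",np.arctan2(e[1],e[0]))
# saddle from button + yaw
for y in(-.1,.0,.4,.5,.6,.7): print(y,b[:2]+185*np.array([-np.sin(y),np.cos(y)]))
u,v=plane(T,*tc(108,458),106),plane(T,*tc(139,358),106);print("bail",u,v,(u+v)/2,np.arctan2(*(v-u)[[1,0]]),np.linalg.norm(u-v))
for n,C,bx in(("top",T,(174,186,206,220)),("scene",S,(310,200,342,236))):
    im=cv2.imread(f"pics/{n}0.png");m=cv2.inRange(im,(0,0,0),(55,55,55))
    k=np.zeros_like(m);k[bx[1]:bx[3],bx[0]:bx[2]]=m[bx[1]:bx[3],bx[0]:bx[2]]
    cn=max(cv2.findContours(k,0,2)[0],key=cv2.contourArea);h=cv2.convexHull(cn)
    (x,y),r=cv2.minEnclosingCircle(h);print(n,x,y,r,"at60",plane(C,x,y,60),"at30",plane(C,x,y,30))
# block top
print("block at158",plane(T,*tc(108,400),158),"143",plane(T,*tc(108,400),143),plane(S,*sc(727,193),143))
print(R.from_euler("xyz",bot.get_obs()["tcp_rot"]).as_matrix().round(3))
E
```

```text
tip tri (array([ 479.0432437 , -107.71576218,  198.78647576]), np.float64(1.4899021932721754))
193 [ 479.90036694 -108.80868142  193.        ] [ 474.47485592 -108.63183488  193.        ]
201 [ 478.97643699 -108.29831295  201.        ] [ 480.61126454 -106.34418037  201.        ]
arm yaw 0.5580751285857487 0.5569922487352501
coltop [645.76537976  -6.44580183 310.        ] [[ 29.75431263  -5.59609459   0.        ]
 [  4.48373337  30.65000424   0.        ]
 [-26.98166863   5.87073893   0.        ]
 [ -7.25637737 -30.92464859   0.        ]]
yaw col 0.5505755396626343 195.16824791033127
foot edge 2.0970529722609785
foot edge -2.6376366201096526
foot edge 0.5663491490381776
-0.1 [618.96918208 -66.72422942]
0.0 [600.5 -65.8]
0.4 [528.45760667 -80.40371611]
0.5 [511.80627536 -88.44722605]
0.6 [496.04114242 -98.11291124]
0.7 [ 481.31972786 -109.30419535]
bail [414.3940556  205.11931571 106.        ] [490.10593787 181.47232107 106.        ] [452.24999674 193.29581839 106.        ] -0.30272881153086034 79.31878385227543
top 189.7142791748047 204.2857208251953 10.797861099243164 at60 [449.45859889 193.05589349  60.        ] at30 [452.0171992  197.28188531  30.        ]
scene 325.51251220703125 218.8125 13.938286781311035 at60 [471.86341169 194.50776381  60.        ] at30 [452.15387095 197.26180234  30.        ]
block at158 [453.54493144 197.06639644 158.        ] 143 [454.95583541 199.36779603 143.        ] [453.30662171 198.10133763 143.        ]
[[-0.925  0.381 -0.001]
 [ 0.381  0.925 -0.001]
 [ 0.    -0.001 -1.   ]]
```

jog_arm:
  targets:
    - {"xyz": [0,0,-0.1],"spin": 1}
    - {"xyz": [0,0,-0.1],"spin": 1}
    - {"xyz": [0,0,-0.1],"spin": 1}
    - {"xyz": [0,0,-0.1],"spin": 1}
    - {"xyz": [0,0,-0.1],"spin": 1}
    - {"xyz": [0,0,0],"spin": 1}
    - {"xyz": [0,0,0],"spin": 1}
    - {"xyz": [0,0,0],"spin": 1}
    - {"xyz": [0,0,0],"spin": 1}
    - {"xyz": [0,0,0],"spin": 1}
  gripper: 100

```text
time: 1.35
tool_pos: [199.9, 485.2, 266.3]
tcp_rot: [-3.141, 0.001, 1.748]
contact_force: [-0.5, 1.0, 0.4]
grip_width: 92.1
finger_force: 0.0
```

jog_arm:
  targets:
    - {"xyz": [0,0,0],"spin": 1}
    - {"xyz": [0,0,0],"spin": 1}
    - {"xyz": [0,0,0],"spin": 1}
    - {"xyz": [0,0,0],"spin": 1}
    - {"xyz": [0,0,0],"spin": 0.83}
    - {"xyz": [-0.25,0.41,0],"spin": 0}
    - {"xyz": [-0.25,0.41,0],"spin": 0}
    - {"xyz": [-0.25,0.41,0],"spin": 0}
    - {"xyz": [-0.25,0.41,0],"spin": 0}
    - {"xyz": [-0.25,0.41,0],"spin": 0}

```text
time: 2.6
tool_pos: [327.2, 339.9, 266.4]
tcp_rot: [-3.141, 0.0, 1.268]
contact_force: [0.3, 0.1, -1.1]
grip_width: 91.7
finger_force: 0.0
```

jog_arm:
  targets:
    - {"xyz": [-0.25,0.41,0],"spin": 0}
    - {"xyz": [-0.25,0.41,0],"spin": 0}
    - {"xyz": [-0.25,0.41,0],"spin": 0}
    - {"xyz": [-0.25,0.41,0],"spin": 0}
    - {"xyz": [-0.25,0.41,0],"spin": 0}
    - {"xyz": [0,0,0],"spin": 0}
    - {"xyz": [0,0,0],"spin": 0}
    - {"xyz": [0,0,0],"spin": 0}
    - {"xyz": [0,0,0],"spin": 0}
    - {"xyz": [0,0,0],"spin": 0}

```text
time: 3.85
tool_pos: [453.1, 197.1, 266.8]
tcp_rot: [3.142, -0.0, 1.269]
contact_force: [0.7, 0.1, 0.4]
grip_width: 92.0
finger_force: 0.0
```

```bash
python3 - <<'E'
from h import *
o=bot.get_obs();print(o["tool_pos"],o["tcp_rot"],o["time"],o["contact_force"])
print(R.from_euler("xyz",o["tcp_rot"]).as_matrix().round(3))
im=bot.capture("wrist");C=cam("wrist");cv2.imwrite("pics/w1.png",im);print(C)
print(proj(C,[453.5,197,158]))
E
```

```text
[453.05993507 197.1245982  266.8170194 ] [ 3.14151086e+00 -2.04147730e-04  1.26868987e+00] 3.85 [0.71960678 0.13142776 0.44560763]
[[ 0.298  0.955  0.   ]
 [ 0.955 -0.298  0.   ]
 [ 0.     0.    -1.   ]]
(np.float64(334.9017916761854), 250.00473189202603, 191.88501190810234, array([475.38978375, 272.80845702, 425.24915885]), array([[ 9.54472838e-01, -2.85107101e-01, -8.77242387e-02],
       [-2.98296630e-01, -9.13099759e-01, -2.77971131e-01],
       [-8.49437835e-04,  2.91483740e-01, -9.56575406e-01]]))
(np.float64(252.34514679802484), np.float64(188.95570828927708))
```

View pics/w1.png

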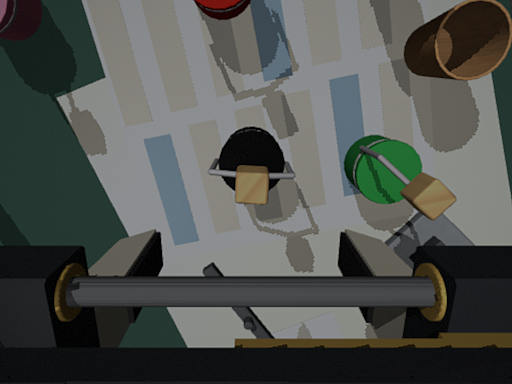

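The wrist view shows the black pot's block at about (252,188), where I predicted it. The bail ends are at about (212,168) and (293,175). Next I'll refine the position and bail angle from these.

```bash
python3 - <<'E'
from h import *
C=cam("wrist");im=cv2.imread("pics/w1.png")
u,v=plane(C,212,169,106),plane(C,293,175,106);print((u+v)/2,np.linalg.norm(u-v),np.arctan2(*(v-u)[[1,0]]))
m=cv2.inRange(cv2.cvtColor(im,cv2.COLOR_BGR2HSV),(10,60,60),(25,255,255));m[:155]=0;m[215:]=0;m[:,:225]=0;m[:,280:]=0
c=max(cv2.findContours(m,0,2)[0],key=cv2.contourArea);print(cv2.boundingRect(c),cv2.minAreaRect(c))
p=[453.5,197,0];a=-.303
for z in(158,128):
  print(z,[np.round(proj(C,[p[0]+14*(i*np.cos(a)-j*np.sin(a)),p[1]+14*(i*np.sin(a)+j*np.cos(a)),z])).tolist() for i,j in((-1,-1),(1,-1),(1,1),(-1,1))])
cv2.imwrite("pics/w1c.png",cv2.resize(im[130:230,180:320],None,fx=5,fy=5,interpolation=cv2.INTER_CUBIC))
E
```

```text
[454.60868448 198.69313569 106.        ] 79.52531754134543 -0.3786064955120857
(235, 165, 34, 40) ((251.4779052734375, 184.33187866210938), (33.45905685424805, 38.2484245300293), 3.8140745162963867)
158 [[236.0, 205.0], [269.0, 205.0], [269.0, 173.0], [235.0, 173.0]]
128 [[237.0, 194.0], [267.0, 194.0], [268.0, 165.0], [237.0, 165.0]]
```

View pics/w1c.png

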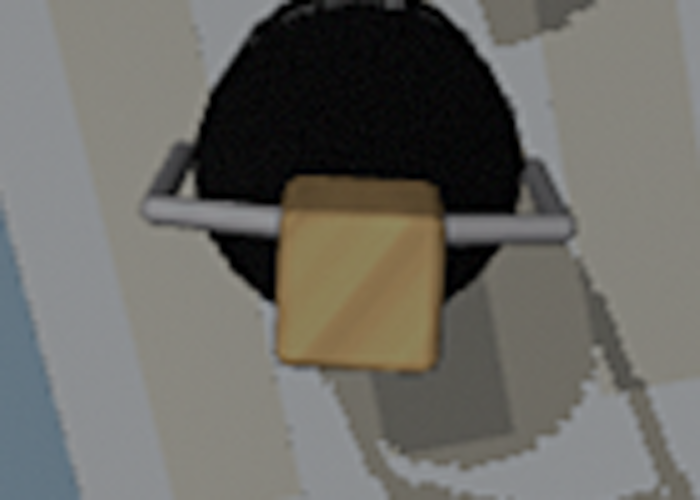

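The close-up shows the bail turned about 0.05 rad further than the tool, and the block about 1 mm off centre. I'll correct both, then descend and grip.

jog_arm:
  targets:
    - {"xyz": [0.012,0,0.2],"spin": 0.47}
    - {"xyz": [0,0,0.3],"spin": 0}
    - {"xyz": [0,0,0.3],"spin": 0}
    - {"xyz": [0,0,0.3],"spin": 0}
    - {"xyz": [0,0,0.3],"spin": 0}
    - {"xyz": [0,0,0.2],"spin": 0}
    - {"xyz": [0,0,0.11],"spin": 0}
    - {"xyz": [0,0,0],"spin": 0}
    - {"xyz": [0,0,0],"spin": 0}
    - {"xyz": [0,0,0],"spin": 0}

```text
time: 5.15
tool_pos: [454.0, 197.7, 130.6]
tcp_rot: [3.141, -0.001, 1.221]
contact_force: [0.1, -0.4, 0.4]
grip_width: 91.7
finger_force: 0.0
```

jog_arm:
  targets:
    - {"xyz": [0,0,0],"spin": 0}
    - {"xyz": [0,0,0],"spin": 0}
    - {"xyz": [0,0,0],"spin": 0}
    - {"xyz": [0,0,0],"spin": 0}
    - {"xyz": [0,0,0],"spin": 0}
    - {"xyz": [0,0,0],"spin": 0}
    - {"xyz": [0,0,0],"spin": 0}
    - {"xyz": [0,0,0],"spin": 0}
    - {"xyz": [0,0,0],"spin": 0}
    - {"xyz": [0,0,0],"spin": 0}
  gripper: 0

```text
time: 6.4
tool_pos: [453.7, 197.6, 129.9]
tcp_rot: [3.141, -0.0, 1.221]
contact_force: [1.3, -0.6, -1.3]
grip_width: 27.6
finger_force: 30.0
```

jog_arm:
  targets:
    - {"xyz": [0,0,-0.25],"spin": 0}
    - {"xyz": [0,0,-0.25],"spin": 0}
    - {"xyz": [0,0,-0.2],"spin": 0.95}
    - {"xyz": [0,0,-0.2],"spin": 0.95}
    - {"xyz": [0,0,-0.2],"spin": 0.95}
    - {"xyz": [0,0,-0.1],"spin": 0.95}
    - {"xyz": [0,0,-0.1],"spin": 0.95}
    - {"xyz": [0,0,0],"spin": 0.95}
    - {"xyz": [0,0,0],"spin": 0.94}
    - {"xyz": [0,0,0],"spin": 0}

```text
time: 7.65
tool_pos: [453.2, 197.5, 233.4]
tcp_rot: [-3.141, 0.001, 0.558]
contact_force: [0.3, 0.0, -3.4]
grip_width: 27.9
finger_force: 30.0
```

jog_arm:
  targets:
    - {"xyz": [-0.15,0.2,0],"spin": 0}
    - {"xyz": [-0.3,0.36,0],"spin": 0}
    - {"xyz": [-0.35,0.44,0],"spin": 0}
    - {"xyz": [-0.35,0.44,0],"spin": 0}
    - {"xyz": [-0.35,0.44,0],"spin": 0}
    - {"xyz": [-0.35,0.44,0],"spin": 0}
    - {"xyz": [-0.35,0.44,0],"spin": 0}
    - {"xyz": [-0.3,0.36,0],"spin": 0}
    - {"xyz": [-0.2,0.25,0],"spin": 0}
    - {"xyz": [-0.05,0.04,0],"spin": 0}

```text
time: 8.9
tool_pos: [410.6, -151.4, 233.6]
tcp_rot: [-3.141, 0.0, 0.556]
contact_force: [0.0, 0.9, -2.9]
grip_width: 28.0
finger_force: 30.0
```

```bash
python3 - <<'E'
from h import *
o=bot.get_obs();print(o["tool_pos"],o["tcp_rot"],o["time"],o["contact_force"],o["grip_width"])
t,s=bot.capture("top"),bot.capture("scene")
w=bot.capture("wrist");C=cam("wrist")
S,T=cam("scene"),cam("top")
print("tip proj",proj(S,[479,-108,201]),proj(T,[479,-108,201]),proj(C,[479,-108,201]))
A=cv2.resize(s[130:250,180:290],None,fx=4,fy=4,interpolation=cv2.INTER_CUBIC)
cv2.imwrite("pics/w2.png",w);cv2.imwrite("pics/s2.png",s)
B=cv2.resize(t[130:250,220:330],None,fx=4,fy=4,interpolation=cv2.INTER_CUBIC)
cv2.imwrite("pics/m2.png",np.hstack([cv2.resize(A,(398,480)),cv2.resize(B,(398,480))]))
E
```

```text
[ 410.64985208 -151.38676527  233.63403257] [-3.14102770e+00  2.33730959e-04  5.56234432e-01] 8.9 [ 0.02165575  0.92420322 -2.91739826] 28.01797108234425
tip proj (np.float64(222.43430661175262), np.float64(177.3464386233142)) (np.float64(279.51837569906235), np.float64(189.60768618074584)) (np.float64(253.563279482459), np.float64(86.24494147648856))
```

View pics/w2.png

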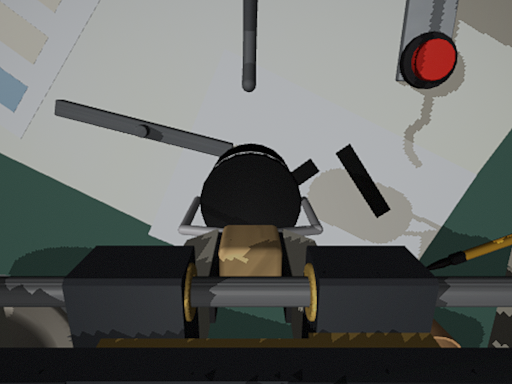

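View pics/m2.png

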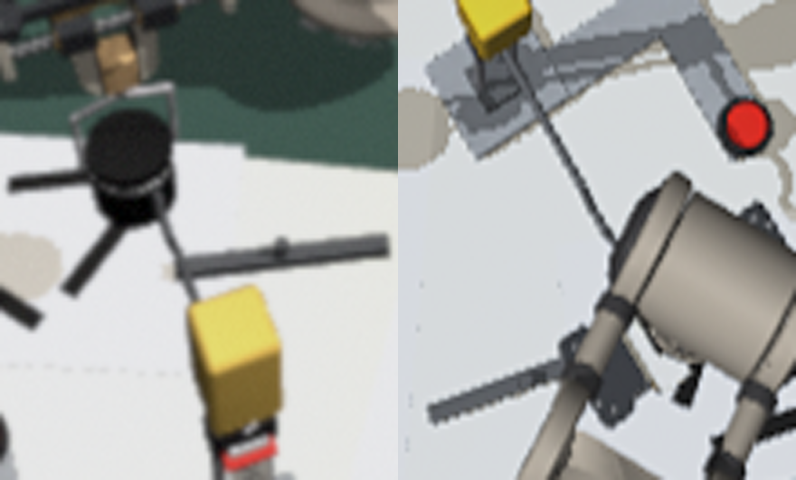

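The wrist view shows the hook tip at (249,89) and the bail centred at u≈250. The arm axis is vertical in the picture, so everything lines up. I'll advance 112 mm along tool x, then lower.

jog_arm:
  targets:
    - {"xyz": [0.1,0,0],"spin": 0}
    - {"xyz": [0.17,0,0],"spin": 0}
    - {"xyz": [0.17,0,0],"spin": 0}
    - {"xyz": [0.17,0,0],"spin": 0}
    - {"xyz": [0.17,0,0],"spin": 0}
    - {"xyz": [0.17,0,0],"spin": 0}
    - {"xyz": [0.17,0,0],"spin": 0}
    - {"xyz": [0.17,0,0],"spin": 0}
    - {"xyz": [0.11,0,0],"spin": 0}
    - {"xyz": [0,0,0],"spin": 0}

```text
time: 10.3
tool_pos: [506.5, -90.8, 233.7]
tcp_rot: [-3.141, 0.0, 0.557]
contact_force: [0.5, 0.2, -3.4]
grip_width: 27.9
finger_force: 30.0
```

```bash
python3 - <<'E'
from h import *
o=bot.get_obs();print(o["tool_pos"],o["tcp_rot"],o["time"],o["contact_force"],o["moment"])
s=bot.capture("scene");w=bot.capture("wrist")
A=cv2.resize(s[130:250,170:280],(440,480),interpolation=cv2.INTER_CUBIC)
B=cv2.resize(w[100:300,175:325],(360,480),interpolation=cv2.INTER_CUBIC)
cv2.imwrite("pics/m3.png",np.hstack([A,B]))
E
```

```text
[506.46712875 -90.7885443  233.72439539] [-3.14139497e+00  1.85707710e-04  5.57485673e-01] 10.3 [ 0.53474565  0.22894948 -3.35575694] [-0.07815541  0.18664016 -0.08407951]
```

View pics/m3.png

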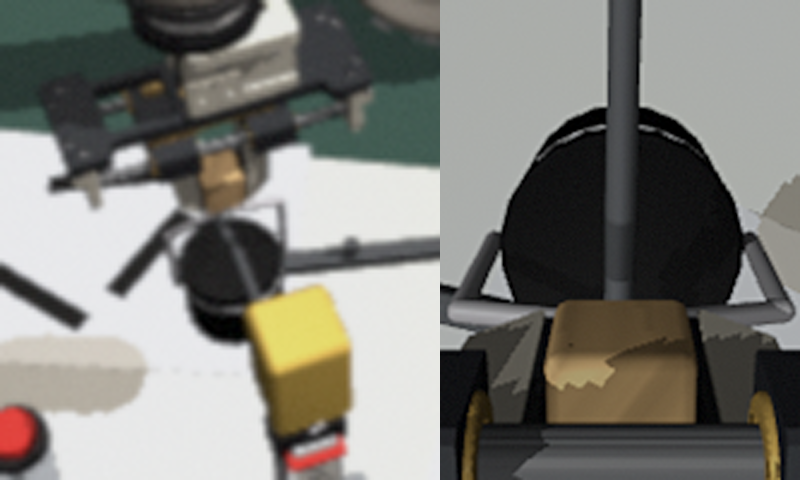

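The hook passes through the bail window and is centred. I'll lower it now.

jog_arm:
  targets:
    - {"xyz": [0,0,0.07],"spin": 0}
    - {"xyz": [0,0,0.07],"spin": 0}
    - {"xyz": [0,0,0.07],"spin": 0}
    - {"xyz": [0,0,0.07],"spin": 0}
    - {"xyz": [0,0,0.06],"spin": 0}
    - {"xyz": [0,0,0.06],"spin": 0}
    - {"xyz": [0,0,0.05],"spin": 0}
    - {"xyz": [0,0,0.05],"spin": 0}
    - {"xyz": [0,0,0],"spin": 0}
    - {"xyz": [0,0,0],"spin": 0}

```text
time: 11.65
tool_pos: [506.0, -91.0, 194.0]
tcp_rot: [-3.141, 0.0, 0.557]
contact_force: [-1.8, 0.9, -1.0]
grip_width: 27.6
finger_force: 30.0
```

```bash
python3 - <<'E'
from h import *
for i in range(4):
    o=bot.get_obs();print(o["tool_pos"],o["contact_force"],o["moment"]);bot.capture("wrist")
E
```

```text
[506.01170515 -91.04178024 194.0336824 ] [-1.76800087  0.93837085 -1.03561664] [-0.0933115   0.49923523  0.03824668]
[506.02375027 -91.05630197 194.03333877] [-2.03146148 -0.1864109  -2.14649736] [-0.03900398  0.43323093 -0.03953914]
[506.03456001 -91.04251812 194.04534588] [-2.76930152  0.15857753 -1.3939322 ] [-0.02567181  0.44877168 -0.00544837]
[506.03516586 -91.05423569 194.03120137] [-1.81423645 -0.29288627 -1.0609164 ] [-0.03142892  0.52290927 -0.03455068]
```

The sideways force suggests the bail is a few mm too deep, against the rising bar. I'll back off 4 mm and keep lowering.

jog_arm:
  targets:
    - {"xyz": [-0.025,0,0],"spin": 0}
    - {"xyz": [-0.025,0,0],"spin": 0}
    - {"xyz": [0,0,0.04],"spin": 0}
    - {"xyz": [0,0,0.04],"spin": 0}
    - {"xyz": [0,0,0.04],"spin": 0}
    - {"xyz": [0,0,0],"spin": 0}
    - {"xyz": [0,0,0],"spin": 0}
    - {"xyz": [0,0,0],"spin": 0}
    - {"xyz": [0,0,0],"spin": 0}
    - {"xyz": [0,0,0],"spin": 0}

```text
time: 13.1
tool_pos: [502.8, -93.2, 184.4]
tcp_rot: [3.142, -0.0, 0.557]
contact_force: [-0.3, -1.3, -0.3]
grip_width: 27.9
finger_force: 30.0
```

```bash
python3 - <<'E'
from h import *
a=[]
for i in range(6):
    o=bot.get_obs();a.append(np.r_[o["tool_pos"],o["contact_force"],o["moment"]]);bot.capture("wrist")
print(np.mean(a,0).round(2))
E
```

```text
[ 5.0276e+02 -9.3190e+01  1.8434e+02  3.1000e-01 -4.2000e-01 -2.6000e-01
 -1.3000e-01  1.0000e-01  1.0000e-02]
```

Sideways force is now about zero and the spring carries nearly all the weight. I'll lower 2 mm more, release, and then retreat straight up.

jog_arm:
  targets:
    - {"xyz": [0,0,0.025],"spin": 0}
    - {"xyz": [0,0,0],"spin": 0}
    - {"xyz": [0,0,0],"spin": 0}
    - {"xyz": [0,0,0],"spin": 0}
    - {"xyz": [0,0,0],"spin": 0}
    - {"xyz": [0,0,0],"spin": 0}
    - {"xyz": [0,0,0],"spin": 0}
    - {"xyz": [0,0,0],"spin": 0}
    - {"xyz": [0,0,0],"spin": 0}
    - {"xyz": [0,0,0],"spin": 0}

```text
time: 14.65
tool_pos: [502.7, -93.2, 182.3]
tcp_rot: [-3.142, -0.0, 0.557]
contact_force: [0.3, 0.2, -0.5]
grip_width: 27.6
finger_force: 30.0
```

jog_arm:
  targets:
    - {"xyz": [0,0,0],"spin": 0}
    - {"xyz": [0,0,0],"spin": 0}
    - {"xyz": [0,0,0],"spin": 0}
    - {"xyz": [0,0,0],"spin": 0}
    - {"xyz": [0,0,0],"spin": 0}
    - {"xyz": [0,0,0],"spin": 0}
    - {"xyz": [0,0,0],"spin": 0}
    - {"xyz": [0,0,0],"spin": 0}
    - {"xyz": [0,0,0],"spin": 0}
    - {"xyz": [0,0,0],"spin": 0}
  gripper: 90

```text
time: 15.9
tool_pos: [502.7, -93.2, 182.3]
tcp_rot: [-3.142, -0.0, 0.557]
contact_force: [-0.9, -0.0, -0.3]
grip_width: 83.0
finger_force: 0.0
```

jog_arm:
  targets:
    - {"xyz": [0,0,-0.1],"spin": 0}
    - {"xyz": [0,0,-0.2],"spin": 0}
    - {"xyz": [0,0,-0.3],"spin": 0}
    - {"xyz": [0,0,-0.4],"spin": 0}
    - {"xyz": [0,0,-0.4],"spin": 0}
    - {"xyz": [0,0,-0.1],"spin": 0}
    - {"xyz": [0,0,0],"spin": 0}
    - {"xyz": [0,0,0],"spin": 0}
    - {"xyz": [0,0,0],"spin": 0}
    - {"xyz": [0,0,0],"spin": 0}

```text
time: 17.15
tool_pos: [502.6, -93.1, 301.7]
tcp_rot: [-3.141, 0.001, 0.557]
contact_force: [0.9, 0.3, -0.2]
grip_width: 82.8
finger_force: 0.0
```

```bash
python3 - <<'E'
from h import *
o=bot.get_obs();print(o["tool_pos"],o["time"],o["contact_force"])
w=bot.capture("wrist");s=bot.capture("scene");C=cam("wrist")
for i in range(4): w2=bot.capture("wrist")
print("diff",cv2.absdiff(w,w2)[:230].mean(),cv2.absdiff(w,w2)[:230].max())
m=cv2.inRange(cv2.cvtColor(w2,cv2.COLOR_BGR2HSV),(0,150,60),(10,255,255))
c=max(cv2.findContours(m,0,2)[0],key=cv2.contourArea);(u,v),r=cv2.minEnclosingCircle(c);print(u,v,r,plane(C,u,v,28))
A=cv2.resize(s[130:250,170:280],(360,393),interpolation=cv2.INTER_CUBIC)
B=cv2.resize(w2,(440,393))
cv2.imwrite("pics/m4.png",np.hstack([A,B]))
E
```

```text
[502.56140907 -93.14606205 301.69608546] 17.15 [ 0.89011737  0.32264373 -0.16015752]
diff 1.7504840353260869 74
391.72821044921875 153.0062255859375 16.7578125 [ 598.64399992 -249.45589873   28.        ]
```

View pics/m4.png

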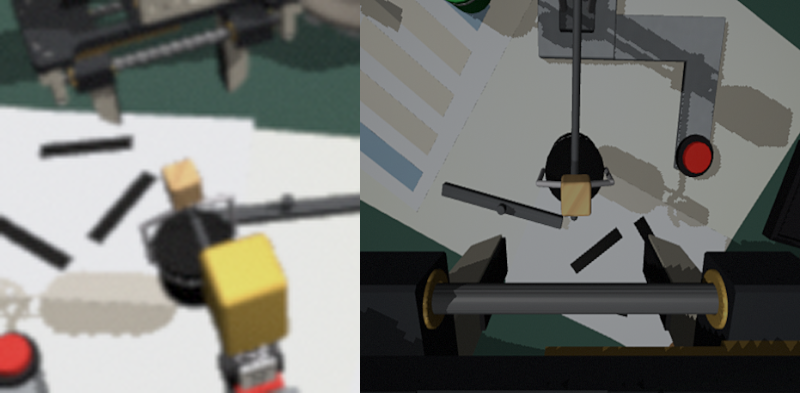

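The pot hangs on the hook, with its block at about (575,195) in the right panel. The wrist view puts the button at (598.6, −249.5). I'll close the fingers and move over it.

jog_arm:
  targets:
    - {"xyz": [0,0.15,0],"spin": 0}
    - {"xyz": [0,0.3,0],"spin": 0}
    - {"xyz": [0,0.4,0],"spin": 0}
    - {"xyz": [0,0.4,0],"spin": 0}
    - {"xyz": [0,0.4,0],"spin": 0}
    - {"xyz": [0,0.4,0],"spin": 0}
    - {"xyz": [0,0.2,0],"spin": 0}
    - {"xyz": [0,0.06,0],"spin": 0}
    - {"xyz": [0,0,0],"spin": 0}
    - {"xyz": [0,0,0],"spin": 0}
  gripper: 0

```text
time: 18.7
tool_pos: [600.2, -249.5, 302.6]
tcp_rot: [3.142, -0.0, 0.557]
contact_force: [0.6, 0.0, -0.1]
grip_width: 0.6
finger_force: 0.0
```

jog_arm:
  targets:
    - {"xyz": [0,0,0.2],"spin": 0}
    - {"xyz": [0,0,0.4],"spin": 0}
    - {"xyz": [0,0,0.5],"spin": 0}
    - {"xyz": [0,0,0.5],"spin": 0}
    - {"xyz": [0,0,0.5],"spin": 0}
    - {"xyz": [0,0,0.5],"spin": 0}
    - {"xyz": [0,0,0.3],"spin": 0}
    - {"xyz": [0,0,0.15],"spin": 0}
    - {"xyz": [0,0,0],"spin": 0}
    - {"xyz": [0,0,0],"spin": 0}

```text
time: 19.95
tool_pos: [601.2, -250.3, 59.8]
tcp_rot: [3.139, -0.001, 0.557]
contact_force: [-0.2, 0.3, 0.1]
grip_width: 0.6
finger_force: 0.0
```

```bash
python3 - <<'E'
from h import *
o=bot.get_obs();print(o["tool_pos"],o["time"],o["contact_force"],o["grip_width"])
def c(im):
    m=cv2.inRange(cv2.cvtColor(im,cv2.COLOR_BGR2HSV),(8,50,90),(24,220,255))[165:195,205:235]
    M=cv2.moments(m,True);return M["m10"]/max(M["m00"],1),M["m01"]/max(M["m00"],1),M["m00"]
a=[bot.capture("scene") for i in range(9)]
for im in a:print(np.round(c(im),2))
d=cv2.absdiff(a[0],a[3])[165:225,205:250];print(d.mean(),d.max(),cv2.absdiff(a[0],a[3]).mean())
cv2.imwrite("pics/s5.png",cv2.resize(a[-1][150:290,130:290],None,fx=4,fy=4))
E
```

```text
[ 601.16037879 -250.33819715   59.7950489 ] 19.95 [-0.22626882  0.29704417  0.14429956] 0.5541529419283231
[ 20.51  20.73 128.  ]
[ 20.53  20.68 127.  ]
[ 20.53  20.68 127.  ]
[ 20.51  20.73 128.  ]
[ 20.53  20.68 127.  ]
[ 20.51  20.73 128.  ]
[ 20.51  20.73 128.  ]
[ 20.53  20.68 127.  ]
[ 20.51  20.73 128.  ]
0.938641975308642 10 1.2393747965494792
```

View pics/s5.png

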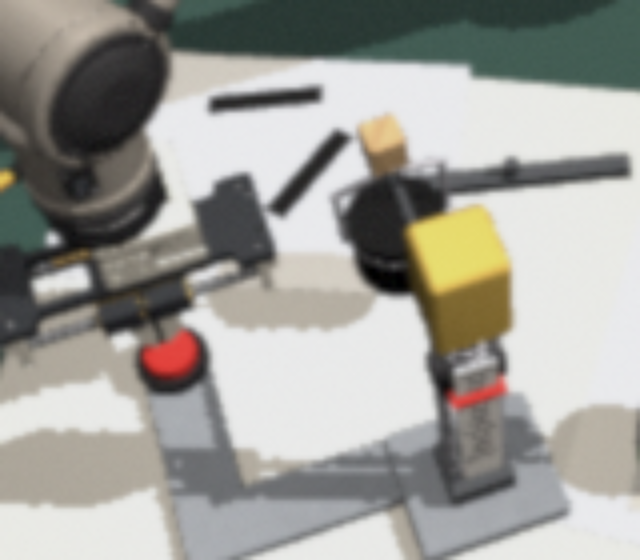

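The pot is still: the block centroid is steady over 0.45 s. The fingers are over the button, so I'll press slowly.

jog_arm:
  targets:
    - {"xyz": [0,0,0.15],"spin": 0}
    - {"xyz": [0,0,0.13],"spin": 0}
    - {"xyz": [0,0,0.06],"spin": 0}
    - {"xyz": [0,0,0.04],"spin": 0}
    - {"xyz": [0,0,0.03],"spin": 0}
    - {"xyz": [0,0,0.03],"spin": 0}
    - {"xyz": [0,0,0.02],"spin": 0}
    - {"xyz": [0,0,0.01],"spin": 0}
    - {"xyz": [0,0,0],"spin": 0}
    - {"xyz": [0,0,0],"spin": 0}

```text
time: 21.65
tool_pos: [600.2, -249.9, 27.5]
tcp_rot: [3.14, -0.001, 0.557]
contact_force: [-17.6, 8.9, 44.8]
grip_width: 0.6
finger_force: 22.1
```

It bottomed out at 45 N, well past the 5 N needed. Releasing now.

jog_arm:
  targets:
    - {"xyz": [0,0,-0.03],"spin": 0}
    - {"xyz": [0,0,-0.05],"spin": 0}
    - {"xyz": [0,0,-0.1],"spin": 0}
    - {"xyz": [0,0,-0.2],"spin": 0}
    - {"xyz": [0,0,-0.3],"spin": 0}
    - {"xyz": [0,0,-0.4],"spin": 0}
    - {"xyz": [0,0,-0.4],"spin": 0}
    - {"xyz": [0,0,-0.3],"spin": 0}
    - {"xyz": [0,0,0],"spin": 0}
    - {"xyz": [0,0,0],"spin": 0}

```text
time: 22.9
tool_pos: [600.0, -249.9, 162.1]
tcp_rot: [-3.14, 0.001, 0.557]
contact_force: [0.5, -0.0, -0.6]
grip_width: 0.6
finger_force: 0.0
```

```bash
python3 - <<'E'
from h import *
o=bot.get_obs();print(o["tool_pos"],o["time"],o["contact_force"])
def c(im,b,lo,hi):
    m=cv2.inRange(cv2.cvtColor(im,cv2.COLOR_BGR2HSV),lo,hi)[b[1]:b[3],b[0]:b[2]]
    v,u=np.nonzero(m);return u.mean().round(2),v.mean().round(2),len(u)
for i in range(3):
    im=bot.capture("scene");print(c(im,(205,165,235,195),(8,50,90),(24,220,255)))
bx=(155,222,195,252);k=((0,150,90),(10,255,255))
print("button",c(cv2.imread("pics/scene0.png"),bx,*k),c(im,bx,*k))
E
```

```text
[ 599.96964418 -249.85881854  162.07068069] 22.9 [ 0.48532615 -0.01641453 -0.63333695]
(np.float64(20.53), np.float64(20.68), 127)
(np.float64(20.53), np.float64(20.68), 127)
(np.float64(20.51), np.float64(20.73), 128)
button (np.float64(16.89), np.float64(16.08), 130) (np.float64(17.35), np.float64(16.01), 142)
```

The button is up and the pot is still. A slower second press is allowed and will confirm the travel, so I'll measure where contact begins.

jog_arm:
  targets:
    - {"xyz": [0,0,0.2],"spin": 0}
    - {"xyz": [0,0,0.35],"spin": 0}
    - {"xyz": [0,0,0.4],"spin": 0}
    - {"xyz": [0,0,0.3],"spin": 0}
    - {"xyz": [0,0,0.2],"spin": 0}
    - {"xyz": [0,0,0.11],"spin": 0}
    - {"xyz": [0,0,0],"spin": 0}
    - {"xyz": [0,0,0],"spin": 0}
    - {"xyz": [0,0,0],"spin": 0}
    - {"xyz": [0,0,0],"spin": 0}

```text
time: 24.3
tool_pos: [600.6, -250.2, 38.9]
tcp_rot: [3.141, -0.001, 0.557]
contact_force: [-0.9, 0.7, 0.8]
grip_width: 0.3
finger_force: 0.0
```

jog_arm:
  targets:
    - {"xyz": [0,0,0.02],"spin": 0}
    - {"xyz": [0,0,0.02],"spin": 0}
    - {"xyz": [0,0,0.01],"spin": 0}
    - {"xyz": [0,0,0],"spin": 0}
    - {"xyz": [0,0,0],"spin": 0}
    - {"xyz": [0,0,0],"spin": 0}
    - {"xyz": [0,0,0],"spin": 0}
    - {"xyz": [0,0,0],"spin": 0}
    - {"xyz": [0,0,0],"spin": 0}
    - {"xyz": [0,0,0],"spin": 0}

```text
time: 25.55
tool_pos: [600.4, -250.0, 34.3]
tcp_rot: [-3.141, -0.0, 0.557]
contact_force: [-1.1, -0.2, 0.6]
grip_width: 0.5
finger_force: 0.7
```

jog_arm:
  targets:
    - {"xyz": [0,0,0.01],"spin": 0}
    - {"xyz": [0,0,0.01],"spin": 0}
    - {"xyz": [0,0,0.01],"spin": 0}
    - {"xyz": [0,0,0],"spin": 0}
    - {"xyz": [0,0,0],"spin": 0}
    - {"xyz": [0,0,0],"spin": 0}
    - {"xyz": [0,0,0],"spin": 0}
    - {"xyz": [0,0,0],"spin": 0}
    - {"xyz": [0,0,0],"spin": 0}
    - {"xyz": [0,0,0],"spin": 0}

```text
time: 26.8
tool_pos: [600.4, -250.1, 31.9]
tcp_rot: [3.142, -0.0, 0.557]
contact_force: [-0.1, 0.2, 3.4]
grip_width: 0.2
finger_force: 1.3
```

jog_arm:
  targets:
    - {"xyz": [0,0,0.015],"spin": 0}
    - {"xyz": [0,0,0.015],"spin": 0}
    - {"xyz": [0,0,0.01],"spin": 0}
    - {"xyz": [0,0,0],"spin": 0}
    - {"xyz": [0,0,0],"spin": 0}
    - {"xyz": [0,0,0],"spin": 0}
    - {"xyz": [0,0,0],"spin": 0}
    - {"xyz": [0,0,0],"spin": 0}
    - {"xyz": [0,0,0],"spin": 0}
    - {"xyz": [0,0,0],"spin": 0}

```text
time: 28.05
tool_pos: [600.5, -250.1, 28.7]
tcp_rot: [3.142, -0.0, 0.557]
contact_force: [-1.0, 0.7, 5.3]
grip_width: 0.4
finger_force: 2.3
```

Contact begins at about 34 mm, and at 28.7 mm it reads 5.3 N. So the earlier press to 27.5 mm was full travel. Releasing.

jog_arm:
  targets:
    - {"xyz": [0,0,-0.05],"spin": 0}
    - {"xyz": [0,0,-0.05],"spin": 0}
    - {"xyz": [0,0,-0.1],"spin": 0}
    - {"xyz": [0,0,-0.2],"spin": 0}
    - {"xyz": [0,0,-0.3],"spin": 0}
    - {"xyz": [0,0,-0.4],"spin": 0}
    - {"xyz": [0,0,-0.4],"spin": 0}
    - {"xyz": [0,0,-0.1],"spin": 0}
    - {"xyz": [0,0,0],"spin": 0}
    - {"xyz": [0,0,0],"spin": 0}

```text
time: 29.3
tool_pos: [599.7, -249.7, 155.1]
tcp_rot: [-3.139, 0.001, 0.557]
contact_force: [-0.1, -0.2, -0.8]
grip_width: 0.4
finger_force: 0.0
```

```bash
python3 - <<'E'
from h import *
for i in range(3):
    im=bot.capture("scene");m=cv2.inRange(cv2.cvtColor(im,cv2.COLOR_BGR2HSV),(8,50,90),(24,220,255))[165:195,205:235]
    v,u=np.nonzero(m);print(u.mean(),v.mean(),len(u))
print(bot.close_job())
E
```

```text
20.5078125 20.734375 128
20.5078125 20.734375 128
20.5078125 20.734375 128
the job is handed in; nothing more can be done
None
```

The black pot was hanging still on the scale hook when I handed the job in at about 29 s; the hold button was pressed right down twice (the second a slow check) and released, and no verdict came back.

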